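Lay a turned shaft on the V rests and take a reading

TASK

Take the turned shaft from the low white cradle and lay it in both raised V rests of the green inspection stand, with its brass collar squarely above the yellow sensor head; lower it right in and let go without dropping it. Only when it lies there released, press the blue key (zero) fully and let it up, then the green key (measure) fully and let it up, one at a time. Leave the red key and the other things on the bench alone.

Things in the scene. Friction and masses are not known exactly. Their poses are not given: they have to be found in the camera images.
- shaft: Loose steel shaft, 0.7 kg, lying level, axis 42 above the bench at the start. Origin on its axis; x runs along it towards the collar. Diameter 22 from x=-100 to +100, thin end (diameter 16) from -120 to -100, brass collar (diameter 42, 16 wide) centred at x=+85. Centre of mass about x=+6. Rests touch it at x=-55 and +55 (16 wide); x=-35 to +35 is free to grip.
- collar (a point): Centre of the shaft's brass collar, on the shaft's axis (85 along shaft x from its origin).
- cradle: Fixed low white nylon cradle, 190 x 80, base 10 thick, holding the shaft in two V rests at x=-55 and +55. Rest tips 45 above the bench. Origin at the centre of its underside, x along the shaft.
- stand: Fixed grey-green stand, base 230 (x) x 70 (y) x 14. Two 90-degree V rests with dark steel faces, 16 wide along x, at x=-55 and +55; V bottoms 64, tips 86 above the bench, mouth 42 wide inside, 54 over all. Yellow sensor head at x=+85. Origin at the centre of its underside; x along the V line towards the sensor, within 0.35 rad of world x.
- seat (a point): Point fixed on the stand, 80 above the bench, midway between the V rests: where the shaft's origin lies when the shaft is seated. Its axes are the stand's.
- sensor (a point): Centre of the top of the stand's yellow sensor head (diameter 18, top 54 above the bench). The seated collar clears it by 5.
- panel: Fixed dark readout box, 155 (x) x 66 (y) x 36 high, origin at the centre of its underside. Three round spring keys of diameter 26 stand in a row along its x axis, 47 apart; which colour is where varies.
- blue_key_top (a point): Centre of the top face of the blue key, 58 above the bench when up (moves down with it).
- green_key_top (a point): Centre of the top face of the green key, 58 above the bench when up (moves down with it).
- red_key_top (a point): Centre of the top face of the red key, 58 above the bench when up (moves down with it).
- blue_key (a joint): Travel of the blue key in m: 0 up, 0.006 fully down (about 5 N); springs back.
- green_key (a joint): Travel of the green key in m: 0 up, 0.006 fully down (about 5 N); springs back.
- red_key (a joint): Travel of the red key in m: 0 up, 0.006 fully down (about 5 N); springs back.
- bottle: Loose green bottle, diameter 64, 160 high, standing; origin at the centre of its underside. Leave alone.
- pan: Loose dark steel pan, diameter 130, 50 high; origin at the centre of its underside. Leave alone.
- spanner: Loose steel spanner lying flat along its own x, about 180 long, 8 thick. Leave alone.
- flange: Loose aluminium flange, diameter 84, 26 high; origin at the centre of its underside. Leave alone.
Mind the look-alikes: they are no part of the job. What is shaped like the stand but purple or turquoise is not meant.

How it is judged:
By the outcome, as a careful person would: the job done as asked, in the order asked, and still so for the second after the job is handed in, with the robot touching nothing.
It also fails if it takes over 54 s, if anything falls off the work surface, if the arm or the gripper's body presses on something with over 40 N, if the wrist force passes 120 N, or if a joint passes its speed limit or range.

ROBOT

A 7-joint arm with a two-finger parallel gripper is mounted at the origin on the work surface. World frame = base frame: x ahead of the robot, y to its left, z up, the work surface at z = 0. Lengths are in m, angles in rad, forces in N, time in s.
With the tool pointing down it reaches from about 0.4 to 0.875 m from the base axis. Payload 19.3 kg.
Tool frame: the origin (TCP) lies midway between the tips of the shut fingers; the grasp point (between the pads) lies 19 mm behind it; z points along the fingers, y is the line along which they close (so a half turn about z gives the same grasp; the last joint's range is limited). The gripper opens to 85 mm and grips with 20 to 120 N. Pads are 22 mm wide; open, the fingers measure 114 mm over their backs; the gripper's body (76 mm by 85 mm) begins 54 mm behind the grasp point. The pads swing forward as they close: fully open they stand 13 mm farther back than shut.
Start: joints at [1.164, 0.521, -0.036, 1.599, 0.021, 1.021, -0.113], TCP at [0.207, -0.59, 0.231] pointing down, gripper open.
Joint ranges: [-2.91, 2.91], [-0.3, 2.13], [-1.5, 1.42], [0.17, 2.43], [-1.26, 4.41], [0.16, 1.93], [-2.52, 2.52]. Speed limits (rad/s): [1.89, 1.89, 2.39, 2.39, 3.01, 3.01, 3.01].

INTERFACE

Orientations are given as [roll, pitch, yaw] about the fixed x, y, z axes, in that order (R = Rz(yaw) Ry(pitch) Rx(roll)).
In Python, from workcell import * gives the robot as it stands. The module is installed in compiled form; this text tells all that it offers.
- The arm moves only by the tool play_rows, never from a script. Its argument "deltas" is a list of rows, each a list of 7 numbers: the shift along the tool's x, y, z in units of 500 mm (1.0 is 500 mm), then the turn, a rotation vector about the tool's x, y, z in units of 120 degrees (1.0 is 120 degrees), then the closure, from 0 (fully open) to 1 (shut). A call has 1 to 10 rows; each row is the pose to reach, as a shift and turn from the pose commanded when the call began, along the tool's axes at that moment; what a row does not reach only later rows make up. A row lasts 1/10 s, in which the tool goes at most 50 mm and 8.59 degrees, less where a joint would pass 70% of its speed; a pose out of reach is approached as far as the arm can. A call with a number of a shift or a turn outside -1 to 1 is refused whole. A call with a gripper value outside its range is refused whole. The fingers move at their own pace and stop on an object; "newtons" is the grip in N (left out, the last holds). Time passes only in rows, so rows that repeat a pose let the fingers close. It gives the time, the measured TCP pose, the force, the opening and the grip force at its end, in the units of the state.
- observe(): the state, without advancing time (a new reading comes with each control period).
- grab_frame(name): name is "scene" or "top" or "wrist"; returns the picture (400x640x3 uint8, red, green, blue); there is no depth.
- get_calibration(name): a dict with "fovy" (degrees; the focal length in pixels is half the picture's height over the tangent of half this angle, whatever the lens; pixels are square), "cx", "cy" (the principal point, pixels), "xyz" and "rotation" of the camera in the world. Camera axes: x right, y down, z forward; pixel columns grow to the right and rows downward; lengths in m; the calibration is good to about 2 mm. A picture is of the moment at which its call begins: read the wrist's pose just before it. get_calibration takes no time and is no camera call; for the wrist camera it gives the pose at the moment of the call.
- job_done(): hands the job in; it is judged then, once.
The state is a dict: "clock": time; "qpos": joint angles; "qd": joint speeds; "joint_efforts": joint torques, N m; "position": TCP position; "tool_rot": TCP orientation; "force": force on the tool from outside, world axes, zero at the start; "moment": the same for the moment, N m; "grip_width": finger opening in m; "finger_force": force on a finger pad.
Only numpy, scipy, OpenCV 4.12 (cv2) and the standard library are available. Lean on these libraries where they do the work, as an engineer would, in place of code of your own. Each camera call takes 0.05 s, during which the arm holds its last target. There are 200 camera calls.

## Working session

There is one attempt and no reset: what is moved stays moved. The work goes in short steps, Python scripts to look and compute and a tool call to move; the robot and the scene stay as the last step left them, time stands still between calls to the robot, and variables do not carry over. Pictures are saved under pics/ and viewed, at most 10 in all, crops included, and the job is handed in when it is done.

Besides the shell and the picture viewer there is one more tool, called after "Emit:" as name(argument=value, ...), one argument or row to a line, values as JSON. play_rows: Moves the arm, as the interface text tells. Its arguments: {"type":"object","properties":{"deltas":{"type":"array"},"newtons":{"type":"number"}},"required":["deltas"]}

```bash
mkdir -p pics
python3 - <<'E'
from workcell import *
import cv2
s=observe();print(s)
for n in("top","scene"):
    print(n,get_calibration(n)); cv2.imwrite(f"pics/{n}0.png",grab_frame(n)[:,:,::-1])
E
```

```text
{'clock': 0.0, 'qpos': array([ 1.16384386,  0.52201832, -0.03635047,  1.59998343,  0.02122119,
        1.02112037, -0.11281011]), 'qd': array([ 0.00095148,  0.0018024 , -0.00215602,  0.0006196 ,  0.00105747,
        0.00095318,  0.00078406]), 'joint_efforts': array([-1.15735758e-03, -9.27108979e+01,  1.97947450e+00, -3.69934237e+01,
        1.78293331e-02,  8.21276248e-03, -4.43189106e-05]), 'position': array([ 0.2063767 , -0.58958969,  0.23073161]), 'tool_rot': array([-3.14045237e+00,  8.85910488e-05,  3.36763076e-01]), 'force': array([-0.59171463, -0.08601772,  0.36910144]), 'moment': array([0.06078962, 0.02933185, 0.01749115]), 'finger_force': 0.0, 'grip_width': 0.08542348189295076}
top {'fovy': 48.503991821721286, 'cx': 323.23763690723246, 'cy': 196.16670516992593, 'xyz': array([ 0.43187406, -0.01032291,  1.21043041]), 'rotation': array([-3.07374011e+00, -7.80344581e-05, -1.56867432e+00])}
scene {'fovy': 49.66919884637751, 'cx': 324.77794553455954, 'cy': 197.611996284458, 'xyz': array([ 0.99329336, -0.55229827,  1.12598718]), 'rotation': array([-2.52729421,  0.01713449,  0.67931803])}
```

View pics/top0.png

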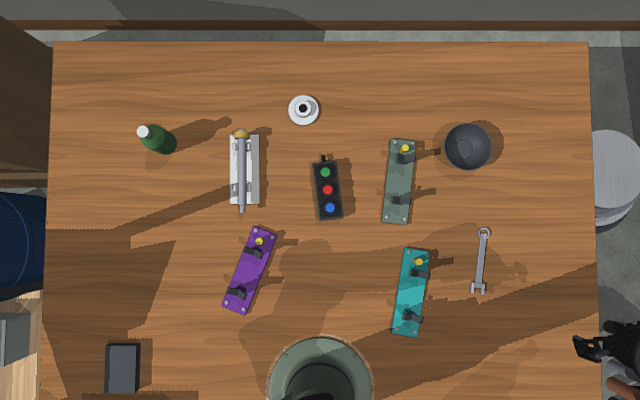

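View pics/scene0.png

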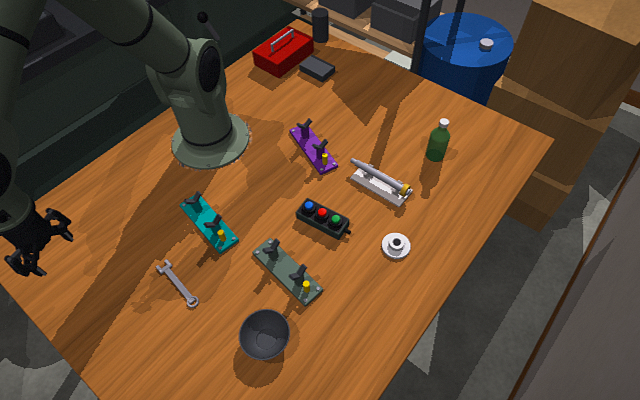

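The top view shows the white cradle with the shaft at (241,170), collar at (241,134), and the panel at (327,190) with green at (325,172), red at (327,190) and blue at (330,208). Three things could be the stand: grey-green (399,181), turquoise (411,292) and purple (250,270). I choose the grey-green one at (399,181) and will check it in a crop.

```bash
cat > h.py <<'E'
import numpy as np, cv2
from scipy.spatial.transform import Rotation as R
def ray(c,u,v):
    f=200/np.tan(np.radians(c["fovy"])/2)
    return R.from_euler("xyz",c["rotation"]).apply([(u-c["cx"])/f,(v-c["cy"])/f,1])
def at(c,u,v,z):
    d=ray(c,u,v); return c["xyz"]+d*(z-c["xyz"][2])/d[2]
def proj(c,p):
    f=200/np.tan(np.radians(c["fovy"])/2)
    q=R.from_euler("xyz",c["rotation"]).inv().apply(np.array(p)-c["xyz"])
    return q[...,:2]/q[...,2:]*f+[c["cx"],c["cy"]]
def blob(img,lo,hi,box):
    x0,y0,x1,y1=box
    m=cv2.inRange(cv2.cvtColor(img[y0:y1,x0:x1],cv2.COLOR_RGB2HSV),lo,hi)
    v,u=np.nonzero(m); return len(u),u.mean()+x0,v.mean()+y0
def move(s,xyz,yaw):
    "row numbers from commanded ~ measured pose to a tool-down pose"
    A=R.from_euler("xyz",s["tool_rot"]);B=R.from_euler("xyz",[np.pi,0,yaw])
    return np.round(np.r_[A.inv().apply(np.array(xyz)-s["position"])/.5,(A.inv()*B).as_rotvec()/np.radians(120)],4)
E
python3 - <<'E'
from h import *
from workcell import *
c=get_calibration("top"); im=cv2.imread("pics/top0.png")[:,:,::-1].copy()
cv2.imwrite("pics/crop0.png",cv2.resize(im[115:235,220:430],None,fx=3.8,fy=3.8,interpolation=cv2.INTER_CUBIC)[:,:,::-1])
for n,lo,hi,box,z in [("blue",(105,120,80),(130,255,255),(310,160,345,220),.058),("green",(50,80,60),(85,255,255),(310,160,345,220),.058),("red",(0,150,120),(8,255,255),(310,160,345,220),.058),("sensor",(22,150,120),(33,255,255),(380,135,420,230),.052),("collar",(15,90,80),(33,255,255),(228,124,254,142),.05)]:
    k,u,v=blob(im,lo,hi,box); print(n,k,u,v,at(c,u,v,z))
E
```

```text
blue 87 329.44827586206895 207.24137931034483 [ 0.48139134 -0.02643986  0.058     ]
green 82 324.7682926829268 171.5609756097561 [ 0.57460966 -0.01410762  0.058     ]
red 74 327.31081081081084 189.3918918918919 [ 0.52789849 -0.02081805  0.058     ]
sensor 47 403.8085106382979 148.19148936170214 [ 0.63774642 -0.22226687  0.052     ]
collar 105 240.98095238095237 134.10476190476192 [0.67480507 0.20767482 0.05      ]
```

View pics/crop0.png

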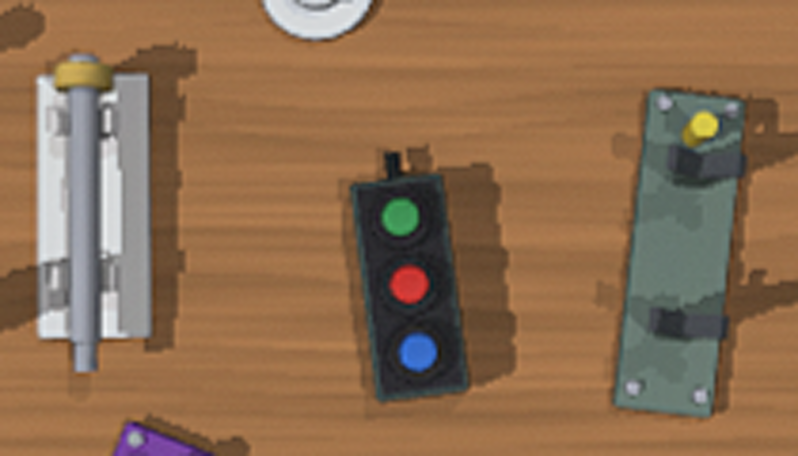

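The crop confirms the choice: grey-green base, dark V rests and a yellow sensor at crop (703,126). The panel runs green, red, blue from far to near, and the shaft axis runs from crop (84,56) to (86,371).

Run:
```python
from h import *
from workcell import *
c=get_calibration("top"); s=observe()
cr=lambda u,v:((u+.5)/3.8-.5+220,(v+.5)/3.8-.5+115)
a=at(c,*cr(86,371),.045);b=at(c,*cr(83,76),.055);print(a,b,np.linalg.norm(a-b))
d=(b-a)[:2];print("shaft yaw",np.arctan2(d[1],d[0]))
P=np.array([at(c,*cr(*p),.014) for p in[(651,90),(745,104),(711,415),(614,405)]])
far=P[:2].mean(0);near=P[2:].mean(0);e=far-near;print("stand",P.mean(0),np.linalg.norm(e),np.arctan2(e[1],e[0]),np.linalg.norm(P[0]-P[1]))
print(move(s,[.50,-.23,.33],0))
w=get_calibration("wrist");print(w,s["position"])
```

```text
[0.46827468 0.2022004  0.045     ] [0.67235729 0.20541736 0.055     ] 0.2043527787298978
shaft yaw 0.01576170948781974
stand [ 0.55455193 -0.21439422  0.014     ] 0.2257647090042383 -0.1216484107435382 0.06803649417660988
[ 7.919e-01 -4.850e-01 -1.980e-01 -5.000e-04  1.000e-04  1.608e-01]
{'fovy': 63.76750343075667, 'cx': 322.2151989245112, 'cy': 198.5692457693591, 'xyz': array([ 0.2765792 , -0.56440113,  0.37435887]), 'rotation': array([ 2.84639835e+00,  6.71531876e-04, -1.23392660e+00])} [ 0.20642101 -0.58963512  0.23079672]
```

Emit:
play_rows(
  deltas=[
    [0.98,-0.42,-0.2,0,0,0.16,0],
    [0.98,-0.42,-0.2,0,0,0.16,0],
    [0.98,-0.42,-0.2,0,0,0.16,0],
    [0.98,-0.42,-0.2,0,0,0.16,0],
    [0.98,-0.42,-0.2,0,0,0.16,0],
    [0.98,-0.42,-0.2,0,0,0.16,0],
    [0.98,-0.42,-0.2,0,0,0.16,0],
    [0.98,-0.42,-0.2,0,0,0.16,0],
    [0.98,-0.42,-0.2,0,0,0.16,0],
    [0.98,-0.42,-0.2,0,0,0.16,0],
  ],
  newtons=60,
)

```text
clock: 1.1
position: [0.5683, -0.2578, 0.3233]
tool_rot: [-3.142, 0.0, 0.002]
force: [1.3, -1.1, 0.7]
grip_width: 0.0854
finger_force: 0.0
```

Run:
```python
from h import *
from workcell import *
s=observe();print(s["clock"],s["position"],s["tool_rot"],s["qd"].round(2),move(s,[.60,-.23,.33],0))
```

```text
1.1 [ 0.56831379 -0.25782115  0.32331896] [-3.14154497e+00  3.21822897e-04  1.58965801e-03] [-0.66  0.26 -0.1  -0.63  0.06  0.38 -0.75] [ 0.0635 -0.0555 -0.0134 -0.      0.0002  0.0008]
```

Emit:
play_rows(
  deltas=[
    [0,0,0,0,0,0,0],
    [0,0,0,0,0,0,0],
    [0,0,0,0,0,0,0],
  ],
)

```text
clock: 1.4
position: [0.5664, -0.2603, 0.3227]
tool_rot: [3.141, 0.001, 0.0]
force: [0.8, -0.4, 0.1]
grip_width: 0.0853
finger_force: 0.0
```

Run:
```python
from h import *
from workcell import *
import json
s=observe();c=get_calibration("wrist");im=grab_frame("wrist");cv2.imwrite("pics/w1.png",im[:,:,::-1])
json.dump({k:(v.tolist() if hasattr(v,"tolist") else v) for k,v in c.items()},open("w1.json","w"))
print(s["position"],s["tool_rot"],s["qd"].round(3));
```

```text
[ 0.56642854 -0.26031525  0.32269995] [3.14133935e+00 9.85512361e-04 4.70142352e-04] [ 0.013 -0.007  0.003  0.002 -0.001 -0.001 -0.002]
```

View pics/w1.png

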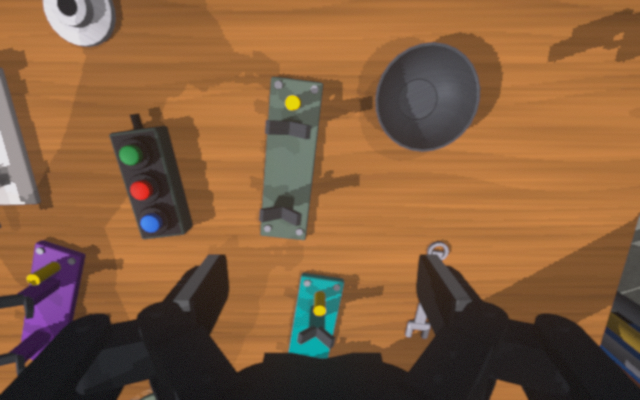

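The wrist view shows the grey-green stand with its sensor at (292,103) and V rests at (290,129) and (281,213). The keys are at (129,155), (140,190) and (150,224).

Run:
```python
from h import *
from workcell import *
import json
c=json.load(open("w1.json"));c["xyz"]=np.array(c["xyz"]);im=cv2.imread("pics/w1.png")[:,:,::-1].copy()
for n,lo,hi,box,z in [("blue",(105,120,80),(130,255,255),(105,130,195,240),.058),("green",(50,80,60),(85,255,255),(105,130,195,240),.058),("red",(0,150,120),(8,255,255),(125,175,155,205),.058),("sensor",(22,150,120),(33,255,255),(280,90,305,116),.054)]:
    k,u,v=blob(im,lo,hi,box); print(n,k,u,v,at(c,u,v,z))
m=cv2.inRange(cv2.cvtColor(im,cv2.COLOR_RGB2HSV),(45,20,60),(90,110,200));
m[:60]=0;m[250:]=0;m[:,:250]=0;m[:,335:]=0
m=cv2.morphologyEx(m,cv2.MORPH_OPEN,np.ones((3,3)))
pts=cv2.findNonZero(m);box=cv2.boxPoints(cv2.minAreaRect(pts));print(box,len(pts))
P=np.array([at(c,*p,.014) for p in box]);print(P.round(4),P.mean(0))
Pi=np.array([at(c,*p,.014) for p in pts[:,0]])[:,:2].astype(np.float32)
r=cv2.minAreaRect(Pi);print("world rect",r)
s=observe();print(get_calibration("wrist")["xyz"]-c["xyz"])
cv2.imwrite("pics/m.png",np.hstack([cv2.resize(im[65:250,245:340],None,fx=3,fy=3)[:,:,::-1],cv2.cvtColor(cv2.resize(m[65:250,245:340],None,fx=3,fy=3),cv2.COLOR_GRAY2BGR)]))
```

```text
blue 306 149.99019607843138 223.03921568627453 [ 0.48157728 -0.02585766  0.058     ]
green 348 129.14942528735634 154.78735632183907 [ 0.57461372 -0.01379984  0.058     ]
red 294 139.5204081632653 190.3469387755102 [ 0.52763275 -0.01924777  0.058     ]
sensor 199 292.391959798995 102.43718592964824 [ 0.63859668 -0.22303778  0.054     ]
[[256.9406  233.59406]
 [272.55444  77.45544]
 [321.26733  82.32672]
 [305.6535  238.46533]] 5025
[[ 0.4473 -0.1606  0.014 ]
 [ 0.6699 -0.1942  0.014 ]
 [ 0.6639 -0.2584  0.014 ]
 [ 0.4392 -0.2345  0.014 ]] [ 0.5550881  -0.21192486  0.014     ]
world rect ((0.5547203421592712, -0.21281298995018005), (0.06600706279277802, 0.22537654638290405), 83.09663391113281)
[-0.0001508  -0.00028652  0.00014077]
```

View pics/m.png

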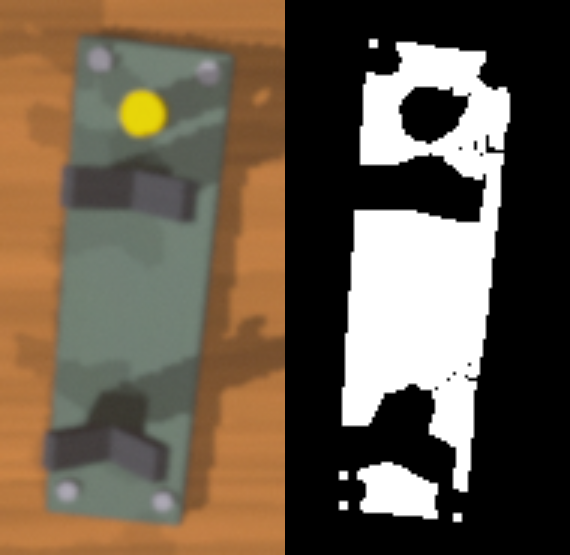

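Emit:
play_rows(
  deltas=[
    [0.07,-0.92,0.04,0,0,0,0],
    [0.07,-0.92,0.04,0,0,0,0],
    [0.07,-0.92,0.04,0,0,0,0],
    [0.07,-0.92,0.04,0,0,0,0],
    [0.07,-0.92,0.04,0,0,0,0],
    [0.07,-0.92,0.04,0,0,0,0],
    [0.07,-0.92,0.04,0,0,0,0],
    [0.07,-0.92,0.04,0,0,0,0],
    [0.07,-0.92,0.04,0,0,0,0],
    [0.07,-0.92,0.04,0,0,0,0],
  ],
)

```text
clock: 2.45
position: [0.6005, 0.2056, 0.3025]
tool_rot: [-3.14, 0.001, 0.006]
force: [-0.7, -0.9, 0.5]
grip_width: 0.0853
finger_force: 0.0
```

Emit:
play_rows(
  deltas=[
    [0,0,0,0,0,0,0],
    [0,0,0,0,0,0,0],
    [0,0,0,0,0,0,0],
  ],
)

```text
clock: 2.75
position: [0.6019, 0.1983, 0.3033]
tool_rot: [3.141, -0.0, -0.001]
force: [-0.8, -0.9, -0.0]
grip_width: 0.0854
finger_force: 0.0
```

Run:
```python
from h import *
from workcell import *
import json
s=observe();c=get_calibration("wrist");im=grab_frame("wrist");cv2.imwrite("pics/w2.png",im[:,:,::-1])
json.dump({k:(v.tolist() if hasattr(v,"tolist") else v) for k,v in c.items()},open("w2.json","w"))
print(s["clock"],s["position"],s["tool_rot"],s["qd"].round(3));
```

```text
2.75 [0.60185485 0.19832168 0.30326387] [ 3.14086342e+00 -3.07375602e-04 -1.10497069e-03] [ 0.001 -0.001 -0.002 -0.002 -0.002  0.002 -0.003]
```

View pics/w2.png

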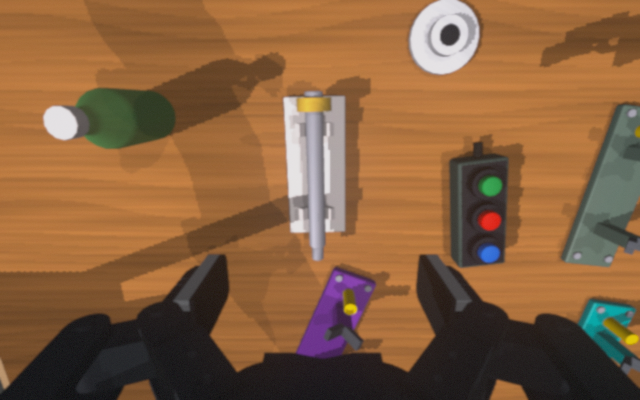

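The shaft runs from (313,92) down to its thin tip at (319,261), with the collar at (314,104). The fingers are clear.

Run:
```python
from h import *
from workcell import *
import json
from scipy.optimize import least_squares
c=json.load(open("w2.json"));c["xyz"]=np.array(c["xyz"]);im=cv2.imread("pics/w2.png")[:,:,::-1].copy()
hsv=cv2.cvtColor(im,cv2.COLOR_RGB2HSV)
m=cv2.inRange(hsv[85:118,290:340],(15,110,60),(30,255,255));u0=cv2.connectedComponentsWithStats(m);print(u0[2],u0[3]+[290,85])
k=max(range(1,u0[0]),key=lambda i:u0[2][i][4]);mm=u0[1]==k
print("collar cols per row",[(r+85,np.nonzero(mm[r])[0].min()+290,np.nonzero(mm[r])[0].max()+290) for r in range(mm.shape[0]) if mm[r].any()])
for r in (236,240,244,250,254,257,259,260,261,262,263,264):print(r,im[r,308:330].sum(1)-0, hsv[r,308:330,1])
for r in (130,145,175,190,):print(r,im[r,300:332].sum(1))
# predicted for estimate
def sh(o,yaw,x,dy,dz):return [o[0]+x*np.cos(yaw)-dy*np.sin(yaw),o[1]+x*np.sin(yaw)+dy*np.cos(yaw),.042+dz]
o=[.588,.2038]
for nm,x,dy,dz in[("tip",-.12,0,0),("tiplow",-.12,0,-.008),("tiphi",-.12,0,.008),("collN top",.077,0,.021),("collF top",.093,0,.021),("collL",.077,.021,0),("collR",.077,-.021,0)]:print(nm,proj(c,np.array(sh(o,.016,x,dy,dz))).round(1))
```

```text
[[   0    0   50   33 1185]
 [  27    0    1    1    1]
 [   7   12   33   15  464]] [[315.1021097   99.85822785]
 [317.          85.        ]
 [312.95689655 103.95043103]]
collar cols per row [(97, np.int64(303), np.int64(323)), (98, np.int64(298), np.int64(329)), (99, np.int64(297), np.int64(329)), (100, np.int64(297), np.int64(329)), (101, np.int64(297), np.int64(329)), (102, np.int64(297), np.int64(329)), (103, np.int64(297), np.int64(329)), (104, np.int64(297), np.int64(329)), (105, np.int64(297), np.int64(329)), (106, np.int64(297), np.int64(329)), (107, np.int64(298), np.int64(329)), (108, np.int64(298), np.int64(329)), (109, np.int64(298), np.int64(329)), (110, np.int64(298), np.int64(326)), (111, np.int64(300), np.int64(321))]
236 [337 402 476 546 590 615 609 586 563 534 502 472 439 401 365 336 323 333
 362 380 376 378] [106  44  14  18  19  16  18  16  17  15  15  14  15  17  16  13  39 103
 147 156 160 159]
240 [367 417 476 536 592 614 614 588 563 536 504 471 436 401 364 340 316 332
 361 374 376 376] [124  63  17  15  16  18  18  16  16  17  16  16  15  15  16  15  35 102

[... 1864 characters left out ...]
 161 161 160]
130 [491 443 438 429 402 384 421 470 506 531 546 554 556 551 536 518 489 466
 439 410 380 344 324 329 361 420 528 627 642 581 491 450]
145 [591 564 554 551 537 512 479 471 495 527 549 562 561 560 543 523 497 471
 446 418 392 361 389 504 639 677 674 640 557 510 507 507]
175 [679 659 615 568 547 541 511 474 480 508 546 571 579 580 567 543 519 490
 460 434 404 369 355 405 535 652 683 685 674 641 560 517]
190 [676 657 613 565 550 547 534 505 475 492 535 572 588 592 577 553 536 505
 476 443 411 381 357 390 524 649 680 683 673 637 564 513]
tip [320.1 257.1]
tiplow [320.1 254.5]
tiphi [320.1 259.8]
collN top [316.8 111.1]
collF top [316.5  96.5]
collL [299.8 110.9]
collR [334.3 110.3]
```

Emit:
play_rows(
  deltas=[
    [-0.018,-0.017,0.1,0,0,-0.01,0],
    [-0.018,-0.017,0.2,0,0,-0.01,0],
    [-0.018,-0.017,0.3,0,0,-0.01,0],
    [-0.018,-0.017,0.38,0,0,-0.01,0],
    [-0.018,-0.017,0.45,0,0,-0.01,0],
    [-0.018,-0.017,0.5,0,0,-0.01,0],
    [-0.018,-0.017,0.54,0,0,-0.01,0],
    [-0.018,-0.017,0.56,0,0,-0.01,0],
    [-0.018,-0.017,0.56,0,0,-0.01,0],
    [-0.018,-0.017,0.56,0,0,-0.01,0],
  ],
)

```text
clock: 3.8
position: [0.593, 0.2088, 0.024]
tool_rot: [-3.141, -0.001, 0.022]
force: [-0.7, -0.2, 1.4]
grip_width: 0.0853
finger_force: 0.0
```

Run:
```python
from h import *
from workcell import *
s=observe();print(s["position"],s["tool_rot"],s["force"],move(s,[.593,.207,.023],.02))
```

```text
[0.59301789 0.20884692 0.02399454] [-3.14135075e+00 -9.31198132e-04  2.20496381e-02] [-0.67803767 -0.16908635  1.37899075] [-0.0001  0.0037  0.002  -0.0001 -0.0004  0.001 ]
```

Close gently.

Emit:
play_rows(
  deltas=[
    [0,0.002,0.002,0,0,0,0.4],
    [0,0.002,0.002,0,0,0,0.7],
    [0,0.002,0.002,0,0,0,1],
    [0,0.002,0.002,0,0,0,1],
    [0,0.002,0.002,0,0,0,1],
    [0,0.002,0.002,0,0,0,1],
    [0,0.002,0.002,0,0,0,1],
    [0,0.002,0.002,0,0,0,1],
    [0,0.002,0.002,0,0,0,1],
  ],
  newtons=60,
)

```text
clock: 4.7
position: [0.5926, 0.2072, 0.0225]
tool_rot: [3.141, -0.0, 0.022]
force: [-1.9, -5.5, 8.1]
grip_width: 0.0201
finger_force: 58.3
```

Emit:
play_rows(
  deltas=[
    [0,0,-0.02,0,0,0,1],
    [0,0,-0.06,0,0,0,1],
    [0,0,-0.12,0,0,0,1],
    [0,0,-0.2,0,0,0,1],
    [0,0,-0.28,0,0,0,1],
    [0,0,-0.34,0,0,0,1],
    [0,0,-0.36,0,0,0,1],
    [0,0,-0.36,0,0,0,1],
    [0,0,-0.36,0,0,0,1],
  ],
)

```text
clock: 5.6
position: [0.5917, 0.2078, 0.2004]
tool_rot: [3.141, 0.002, 0.023]
force: [0.2, 0.3, -5.8]
grip_width: 0.0202
finger_force: 59.5
```

Run:
```python
from h import *
from workcell import *
s=observe();y=-.121
p=[.5543+.005*np.cos(y),-.2128+.005*np.sin(y)]
print(s["position"],s["tool_rot"],s["force"],s["moment"],s["grip_width"],p,move(s,p+[.2],y))
```

```text
[0.59173253 0.20783391 0.20042986] [3.14081752e+00 2.02568412e-03 2.28435706e-02] [ 0.17299168  0.31640934 -5.82808619] [0.02588911 0.04470095 0.04754812] 0.020248100791261766 [np.float64(0.5592634421363113), np.float64(-0.21340352477951602)] [-8.420e-02  8.408e-01  1.700e-03  4.000e-04  9.000e-04  6.870e-02]
```

Emit:
play_rows(
  deltas=[
    [-0.003,0.03,0,0,0,0.003,1],
    [-0.01,0.1,0,0,0,0.01,1],
    [-0.018,0.18,0,0,0,0.016,1],
    [-0.026,0.26,0,0,0,0.022,1],
    [-0.034,0.34,0,0,0,0.028,1],
    [-0.042,0.42,0,0,0,0.035,1],
    [-0.05,0.5,0,0,0,0.042,1],
    [-0.058,0.58,0,0,0,0.048,1],
    [-0.066,0.66,0,0,0,0.054,1],
    [-0.072,0.72,0,0,0,0.059,1],
  ],
)

```text
clock: 6.6
position: [0.5629, -0.1559, 0.2004]
tool_rot: [3.141, 0.003, -0.104]
force: [-0.4, -0.1, -5.8]
grip_width: 0.0201
finger_force: 59.5
```

Emit:
play_rows(
  deltas=[
    [-0.009,0.06,0,0,0,0.005,1],
    [-0.012,0.1,0,0,0,0.009,1],
    [-0.012,0.12,0,0,0,0.01,1],
    [-0.012,0.12,0,0,0,0.01,1],
    [-0.012,0.12,0,0,0,0.01,1],
    [-0.012,0.12,0,0,0,0.01,1],
  ],
)

```text
clock: 7.2
position: [0.5529, -0.2103, 0.2017]
tool_rot: [-3.141, 0.0, -0.12]
force: [1.2, 1.0, -4.9]
grip_width: 0.0202
finger_force: 59.5
```

Run:
```python
from h import *
from workcell import *
import json
s=observe();c=get_calibration("wrist");im=grab_frame("wrist")
json.dump({k:(v.tolist() if hasattr(v,"tolist") else v) for k,v in c.items()},open("w3.json","w"))
cv2.imwrite("pics/w3full.png",im[:,:,::-1])
cv2.imwrite("pics/w3.png",cv2.resize(im[0:400,180:470],None,fx=1.5,fy=1.5)[:,:,::-1])
y=-.121
p=[.5543+.005*np.cos(y),-.2128+.005*np.sin(y)]
print(s["clock"],s["position"],s["tool_rot"],s["force"],s["grip_width"],move(s,p+[.13],y))
```

```text
7.2 [ 0.55285011 -0.21034225  0.2017492 ] [-3.14094056e+00  3.94211998e-04 -1.20201200e-01] [ 1.1568904   1.0312054  -4.85961595] 0.02018906143752253 [ 0.0135  0.0046  0.1435 -0.0003  0.0002  0.0004]
```

View pics/w3.png

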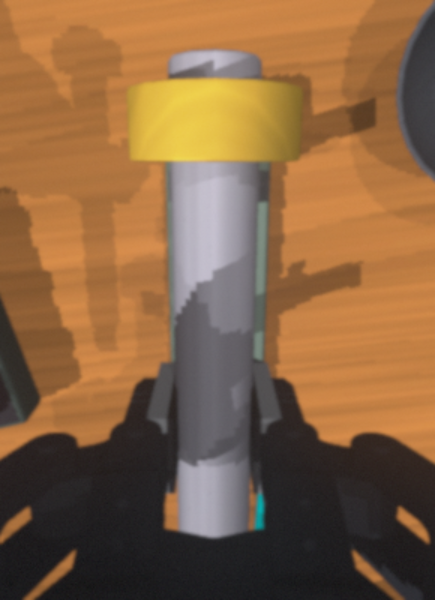

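The shaft is held straight between the pads, along tool x. The collar spans crop rows 80–161, which is image rows 53–107. I'll compute its offset in the hand from that.

Run:
```python
from h import *
from workcell import *
import json
c=json.load(open("w3.json"));c["xyz"]=np.array(c["xyz"]);im=cv2.imread("pics/w3full.png")[:,:,::-1].copy()
m=cv2.inRange(cv2.cvtColor(im,cv2.COLOR_RGB2HSV),(20,150,80),(33,255,255))
for u in(310,317,323,330,337):
    r=np.nonzero(m[30:130,u])[0]+30;print(u,r.min(),r.max(),end=" | ")
k=np.nonzero(m[80])[0];k=k[(k>240)&(k<400)];print("cols",k.min(),k.max())
s=observe();A=R.from_euler("xyz",s["tool_rot"]);o=s["position"]
for dz in(.017,.019,.021):
  f=[(A.inv().apply(at(c,323,v,o[2]+dz+.021)-o))*1000 for v in(r0:=[53,107.5])]
  print("axis h",dz,"edges tool x mm",[g[0].round(1) for g in f],"y",f[0][1].round(1),"mean",np.mean([g[0] for g in f]).round(2))
```

```text
File "<stdin>", line 11
SyntaxError: assignment expression cannot be used in a comprehension iterable expression
```

Run:
```python
from h import *
from workcell import *
import json
c=json.load(open("w3.json"));c["xyz"]=np.array(c["xyz"]);im=cv2.imread("pics/w3full.png")[:,:,::-1].copy()
m=cv2.inRange(cv2.cvtColor(im,cv2.COLOR_RGB2HSV),(20,150,80),(33,255,255))
for u in(310,317,323,330,337):
    r=np.nonzero(m[30:130,u])[0]+30;print(u,r.min(),r.max(),end=" | ")
k=np.nonzero(m[80])[0];k=k[(k>240)&(k<400)];print("cols",k.min(),k.max())
s=observe();A=R.from_euler("xyz",s["tool_rot"]);o=s["position"]
for dz in(.017,.019,.021):
  f=[(A.inv().apply(at(c,323,v,o[2]+dz+.021)-o))*1000 for v in [53,107.5]]
  print("axis h",dz,"edges tool x mm",[g[0].round(1) for g in f],"y",f[0][1].round(1),"mean",np.mean([g[0] for g in f]).round(2))
```

```text
310 53 106 | 317 53 106 | 323 53 106 | 330 53 106 | 337 53 106 | cols 266 379
axis h 0.017 edges tool x mm [np.float64(87.9), np.float64(72.1)] y -0.8 mean 80.04
axis h 0.019 edges tool x mm [np.float64(87.7), np.float64(72.2)] y -0.8 mean 79.93
axis h 0.021 edges tool x mm [np.float64(87.4), np.float64(72.2)] y -0.8 mean 79.81
```

Emit:
play_rows(
  deltas=[
    [0.0135,0.005,0.03,0,0,0,1],
    [0.0135,0.005,0.08,0,0,0,1],
    [0.0135,0.005,0.13,0,0,0,1],
    [0.0135,0.005,0.18,0,0,0,1],
    [0.0135,0.005,0.21,0,0,0,1],
    [0.0135,0.005,0.22,0,0,0,1],
    [0.0135,0.005,0.22,0,0,0,1],
    [0.0135,0.005,0.22,0,0,0,1],
    [0.0135,0.005,0.22,0,0,0,1],
  ],
)

```text
clock: 8.15
position: [0.5596, -0.2152, 0.0931]
tool_rot: [3.141, -0.002, -0.122]
force: [0.6, -0.9, -5.8]
grip_width: 0.0204
finger_force: 59.5
```

Run:
```python
from h import *
from workcell import *
s=observe()
y=-.121
p=[.5543+.005*np.cos(y),-.2128+.005*np.sin(y)]
print(s["clock"],s["position"],s["tool_rot"],s["force"],s["grip_width"],move(s,p+[.062],y))
cv2.imwrite("pics/s4.png",cv2.resize(grab_frame("scene")[215:325,230:350],None,fx=5,fy=5,interpolation=cv2.INTER_CUBIC)[:,:,::-1])
```

```text
8.15 [ 0.55961696 -0.21519821  0.09309059] [ 3.14130995e+00 -1.62121552e-03 -1.21907903e-01] [ 0.60569734 -0.88059634 -5.79769844] 0.020387812679411803 [-0.0012 -0.0035  0.0622  0.0001 -0.0008 -0.0004]
```

View pics/s4.png

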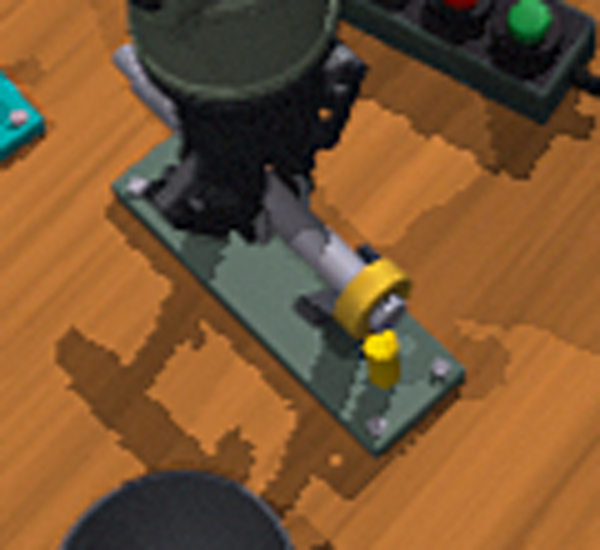

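The shaft lies along the V line, with the collar at crop (372,300) above the sensor at (381,345). I'll lower it slowly.

Emit:
play_rows(
  deltas=[
    [-0.001,-0.003,0.01,0,0,0,1],
    [-0.001,-0.003,0.02,0,0,0,1],
    [-0.001,-0.003,0.03,0,0,0,1],
    [-0.001,-0.003,0.037,0,0,0,1],
    [-0.001,-0.003,0.044,0,0,0,1],
    [-0.001,-0.003,0.05,0,0,0,1],
    [-0.001,-0.003,0.05,0,0,0,1],
  ],
)

```text
clock: 8.9
position: [0.5585, -0.2134, 0.0666]
tool_rot: [-3.141, 0.001, -0.122]
force: [-0.2, 0.1, -5.4]
grip_width: 0.0201
finger_force: 59.5
```

Run:
```python
from h import *
from workcell import *
s=observe();y=-.121
p=[.5543+.005*np.cos(y),-.2128+.005*np.sin(y)]
print(s["position"],s["tool_rot"],s["force"],s["moment"],move(s,p+[.062],y))
```

```text
[ 0.55848594 -0.21338574  0.06660509] [-3.14145130e+00  6.07690030e-04 -1.21947959e-01] [-0.21963018  0.13535432 -5.38012691] [-0.02686933  0.00305368  0.03882831] [ 0.0016 -0.0002  0.0092 -0.0001  0.0003 -0.0005]
```

No contact yet. Continuing in 1 mm rows.

Emit:
play_rows(
  deltas=[
    [0.001,0,0.002,0,0,0,1],
    [0.001,0,0.004,0,0,0,1],
    [0.001,0,0.006,0,0,0,1],
    [0.001,0,0.008,0,0,0,1],
    [0.001,0,0.008,0,0,0,1],
  ],
)

```text
clock: 9.4
position: [0.5591, -0.2135, 0.063]
tool_rot: [-3.142, 0.0, -0.122]
force: [-0.2, -1.0, -4.5]
grip_width: 0.0204
finger_force: 59.5
```

Emit:
play_rows(
  deltas=[
    [0,0,0.001,0,0,0,1],
    [0,0,0.002,0,0,0,1],
    [0,0,0.003,0,0,0,1],
    [0,0,0.003,0,0,0,1],
  ],
)

```text
clock: 9.8
position: [0.5592, -0.2135, 0.0615]
tool_rot: [-3.142, 0.0, -0.122]
force: [0.3, -0.5, -5.6]
grip_width: 0.02
finger_force: 59.5
```

Emit:
play_rows(
  deltas=[
    [0,0,0.001,0,0,0,1],
    [0,0,0.002,0,0,0,1],
    [0,0,0.003,0,0,0,1],
    [0,0,0.003,0,0,0,1],
  ],
)

```text
clock: 10.2
position: [0.5593, -0.2137, 0.0606]
tool_rot: [3.141, -0.0, -0.122]
force: [-3.5, -0.0, 5.8]
grip_width: 0.0203
finger_force: 60.8
```

It's in contact, with no side force. I'll ease the grip and release gradually.

Emit:
play_rows(
  deltas=[
    [0,0,0,0,0,0,1],
    [0,0,0,0,0,0,1],
    [0,0,0,0,0,0,0.74],
    [0,0,0,0,0,0,0.7],
    [0,0,0,0,0,0,0.65],
    [0,0,0,0,0,0,0.6],
    [0,0,0,0,0,0,0.5],
    [0,0,0,0,0,0,0.4],
    [0,0,0,0,0,0,0.3],
    [0,0,0,0,0,0,0.2],
  ],
  newtons=20,
)

```text
clock: 11.2
position: [0.5592, -0.2135, 0.0601]
tool_rot: [-3.142, 0.0, -0.122]
force: [0.8, 0.7, -0.1]
grip_width: 0.0681
finger_force: 0.0
```

Emit:
play_rows(
  deltas=[
    [0,0,-0.01,0,0,0,0.1],
    [0,0,-0.03,0,0,0,0.1],
    [0,0,-0.08,0,0,0,0.1],
    [0,0,-0.16,0,0,0,0.1],
    [0,0,-0.24,0,0,0,0.1],
    [0,0,-0.28,0,0,0,0.1],
    [0,0,-0.28,0,0,0,0.1],
    [0,0,-0.28,0,0,0,0.1],
    [0,0,-0.28,0,0,0,0.1],
  ],
)

```text
clock: 12.1
position: [0.5588, -0.2134, 0.1995]
tool_rot: [-3.141, 0.001, -0.122]
force: [0.5, 0.0, -0.9]
grip_width: 0.0769
finger_force: 0.0
```

Run:
```python
from h import *
from workcell import *
s=observe();c=get_calibration("wrist");w=grab_frame("wrist");t=grab_frame("top")
m=cv2.inRange(cv2.cvtColor(w,cv2.COLOR_RGB2HSV),(20,150,80),(33,255,255))
n,l,st,ce=cv2.connectedComponentsWithStats(m);k=1+st[1:,4].argmax();print(st[k],ce[k])
y=-.121;d=np.array([np.cos(y),np.sin(y),0]);x0,y0,ww,hh=st[k][:4]
o=np.array([.5543,-.2128,.08]);q=np.array([0,0,.021])
print("pred edges",proj(c,o+d*.077+q),proj(c,o+d*.093+q),proj(c,o+d*.085))
e=[at(c,x0+ww/2,v,.101) for v in(y0,y0+hh)];print("collar measured",np.mean(e,0),"want",o+.085*d)
a=cv2.resize(w[0:400,180:470],None,fx=1.4,fy=1.4);b=cv2.resize(t[120:240,370:460],None,fx=4,fy=4)
cv2.imwrite("pics/p5.png",np.hstack([a,np.pad(b,((0,560-480),(0,0),(0,0)))])[:,:,::-1])
print(s["clock"],s["position"],s["tool_rot"],s["force"],s["grip_width"])
```

```text
[ 296   80   53   23 1112] [321.8426259   91.23561151]
pred edges [323.20233109 103.15450941] [323.20504579  79.55465186] [323.11007991  92.20459599]
collar measured [ 0.63864573 -0.22254946  0.101     ] want [ 0.63867852 -0.22305992  0.08      ]
12.1 [ 0.55876092 -0.21339918  0.19953264] [-3.14139667e+00  1.01664292e-03 -1.21905632e-01] [ 0.52177471  0.03862412 -0.85861761] 0.07689298960374263
```

View pics/p5.png

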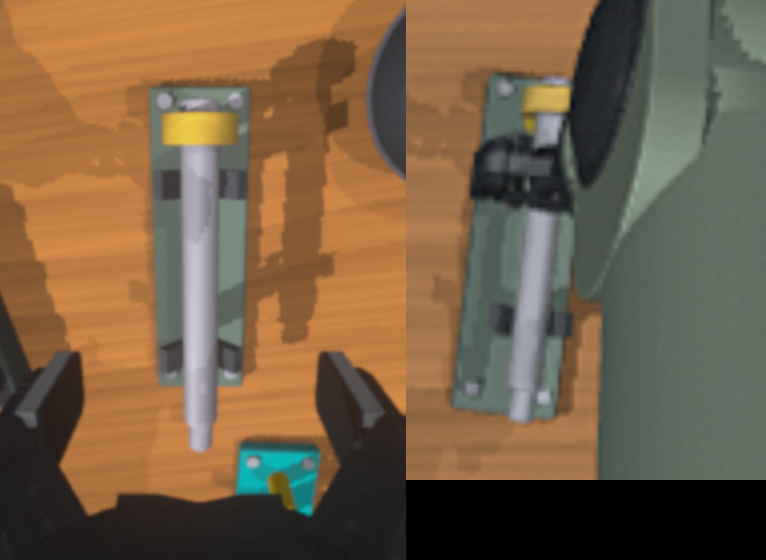

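The shaft is seated in both V rests and released. The collar measures within 0.5 mm of its target above the sensor. Next, the blue key.

Run:
```python
from h import *
from workcell import *
s=observe();print(move(s,[.4815,-.0262,.16],.13))
```

```text
[-1.988e-01 -3.528e-01  7.890e-02 -2.000e-04  6.000e-04 -1.203e-01]
```

Emit:
play_rows(
  deltas=[
    [-0.03,-0.05,0,0,0,-0.02,0.5],
    [-0.07,-0.12,0,0,0,-0.04,1],
    [-0.11,-0.2,0,0,0,-0.06,1],
    [-0.15,-0.27,0,0,0,-0.09,1],
    [-0.18,-0.33,0.03,0,0,-0.11,1],
    [-0.199,-0.353,0.06,0,0,-0.12,1],
    [-0.199,-0.353,0.08,0,0,-0.12,1],
    [-0.199,-0.353,0.08,0,0,-0.12,1],
    [-0.199,-0.353,0.08,0,0,-0.12,1],
    [-0.199,-0.353,0.08,0,0,-0.12,1],
  ],
)

```text
clock: 13.2
position: [0.4824, -0.0271, 0.1604]
tool_rot: [3.141, -0.001, 0.128]
force: [0.2, -0.3, 0.3]
grip_width: -0.0001
finger_force: 0.0
```

Run:
```python
from h import *
from workcell import *
s=observe();print(s["clock"],s["position"],s["tool_rot"],s["grip_width"],s["force"],move(s,[.4815,-.0262,.07],.13))
```

```text
13.2 [ 0.48242878 -0.02706962  0.16041452] [ 3.14139266e+00 -5.28041638e-04  1.27763215e-01] -7.59803419420782e-05 [ 0.15805547 -0.26123279  0.25939234] [-1.700e-03 -2.000e-03  1.808e-01  1.000e-04 -3.000e-04 -1.100e-03]
```

Emit:
play_rows(
  deltas=[
    [-0.002,-0.002,0.05,0,0,0,1],
    [-0.002,-0.002,0.1,0,0,0,1],
    [-0.002,-0.002,0.15,0,0,0,1],
    [-0.002,-0.002,0.18,0,0,0,1],
    [-0.002,-0.002,0.19,0,0,0,1],
    [-0.002,-0.002,0.2,0,0,0,1],
    [-0.002,-0.002,0.206,0,0,0,1],
    [-0.002,-0.002,0.212,0,0,0,1],
    [-0.002,-0.002,0.216,0,0,0,1],
    [-0.002,-0.002,0.216,0,0,0,1],
  ],
)

```text
clock: 14.2
position: [0.4812, -0.0256, 0.0523]
tool_rot: [3.141, -0.001, 0.129]
force: [0.6, -2.4, 4.0]
grip_width: 0.0
finger_force: 2.3
```

Emit:
play_rows(
  deltas=[
    [0,0,0.002,0,0,0,1],
    [0,0,0.004,0,0,0,1],
    [0,0,0.004,0,0,0,1],
  ],
)

```text
clock: 14.5
position: [0.4813, -0.0256, 0.0515]
tool_rot: [3.141, -0.001, 0.129]
force: [-6.1, -2.6, 38.2]
grip_width: 0.0002
finger_force: 18.6
```

The key is at its stop. Let it up and go over to green.

Emit:
play_rows(
  deltas=[
    [0,0,-0.01,0,0,0,1],
    [0,0,-0.05,0,0,0,1],
    [0,0,-0.1,0,0,0,1],
    [0.03,0,-0.11,0,0,0,1],
    [0.08,0,-0.11,0,0,0,1],
    [0.14,0,-0.11,0,0,0,1],
    [0.18,0.001,-0.11,0,0,0,1],
    [0.188,0.001,-0.11,0,0,0,1],
    [0.188,0.001,-0.11,0,0,0,1],
    [0.188,0.001,-0.11,0,0,0,1],
  ],
)

```text
clock: 15.5
position: [0.5731, -0.0139, 0.105]
tool_rot: [-3.142, 0.001, 0.129]
force: [-0.5, 0.1, 0.6]
grip_width: 0.0002
finger_force: 0.0
```

Run:
```python
from h import *
from workcell import *
s=observe();print(s["clock"],s["position"],s["tool_rot"],s["force"],move(s,[.5746,-.014,.0515],.13))
im=grab_frame("top");print(blob(im,(105,120,80),(130,255,255),(310,160,345,220)))
```

```text
15.5 [ 0.57311592 -0.01385463  0.10496536] [-3.14157094e+00  8.57369960e-04  1.29403030e-01] [-0.46685611  0.135755    0.58565145] [ 0.003   0.0007  0.1069 -0.      0.0004 -0.0003]
(0, np.float64(nan), np.float64(nan))h.py:15: RuntimeWarning: Mean of empty slice.
  v,u=np.nonzero(m); return len(u),u.mean()+x0,v.mean()+y0
  ret = ret.dtype.type(ret / rcount)
```

Emit:
play_rows(
  deltas=[
    [0.002,0.001,0.04,0,0,0,1],
    [0.002,0.001,0.07,0,0,0,1],
    [0.002,0.001,0.085,0,0,0,1],
    [0.002,0.001,0.093,0,0,0,1],
    [0.002,0.001,0.099,0,0,0,1],
    [0.002,0.001,0.104,0,0,0,1],
    [0.002,0.001,0.106,0,0,0,1],
    [0.002,0.001,0.106,0,0,0,1],
  ],
)

```text
clock: 16.35
position: [0.5751, -0.0141, 0.0523]
tool_rot: [3.142, 0.0, 0.129]
force: [-3.0, 0.9, 5.6]
grip_width: -0.0005
finger_force: 2.3
```

Emit:
play_rows(
  deltas=[
    [0,0,0.001,0,0,0,1],
    [0,0,0.002,0,0,0,1],
    [0,0,0.003,0,0,0,1],
    [0,0,0.003,0,0,0,1],
  ],
)

```text
clock: 16.75
position: [0.5752, -0.0141, 0.0518]
tool_rot: [3.141, -0.0, 0.129]
force: [-10.6, -0.3, 24.7]
grip_width: -0.0002
finger_force: 12.2
```

Green is at its stop. Lift clear, then check.

Emit:
play_rows(
  deltas=[
    [0,0,-0.01,0,0,0,1],
    [0,0,-0.05,0,0,0,1],
    [0,0,-0.12,0,0,0,1],
    [0,0,-0.2,0,0,0,1],
    [0,0,-0.28,0,0,0,1],
    [0,0,-0.36,0,0,0,1],
    [0,0,-0.4,0,0,0,1],
    [-0.05,0,-0.43,0,0,0,1],
    [-0.05,0,-0.43,0,0,0,1],
    [-0.05,0,-0.43,0,0,0,1],
  ],
)

```text
clock: 17.75
position: [0.5506, -0.0175, 0.2661]
tool_rot: [3.141, -0.001, 0.129]
force: [0.2, 0.1, 0.2]
grip_width: 0.0002
finger_force: 0.0
```

Run:
```python
from h import *
from workcell import *
s=observe();print(s["clock"],s["position"],s["force"])
cv2.imwrite("pics/w6.png",grab_frame("wrist")[:,:,::-1])
```

```text
17.75 [ 0.55055783 -0.01747681  0.26609026] [0.22427055 0.0596916  0.17938099]
```

View pics/w6.png

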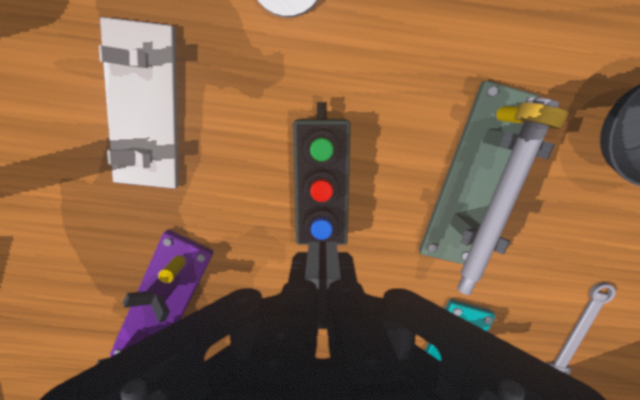

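The shaft lies in both V rests with its collar at (535,114) above the sensor. All three keys are up at (321,150), (321,191) and (321,230), and the arm is clear.

```bash
python3 -c "
from workcell import *
print(job_done())"
```

```text
the job is handed in; nothing more can be done
None
```

The shaft is lying released in both V rests of the green stand, its collar within about 0.5 mm of its target above the sensor; blue and then green were each pressed to the stop and let up, and the job was handed in at about 18 s with no verdict returned.

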